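# Reject the unlabelled bottle through the one-way gate

## Robot

A 7-joint arm with a two-finger parallel gripper is mounted at the origin on a cart in front of the work surface, level with it; the furniture and walls round the work are solid. World frame = base frame: x ahead of the robot, y to its left, z up, the work surface at z = 0. Lengths are in m, angles in rad, forces in N, time in s.
With the tool pointing down it reaches from about 0.35 to 0.9 m from the base axis. Payload 8.1 kg.
Tool frame: the origin (TCP) lies at the centre of the arm's flange, where the gripper is bolted on; the fingertips stand 178 mm ahead of it and the grasp point (between the pads) lies 159 mm ahead of it; z points along the fingers, y is the direction in which the jaws open and shut (so a half turn about z gives the same grasp; the last joint's range is limited). The gripper opens to 92 mm and grips with 3 to 60 N. Pads are 19 mm wide; open, the fingers measure 130 mm over their backs; the gripper's body (75 mm by 190 mm) begins 47 mm behind the grasp point.
Start: joints at [1.02, 0.434, 0.025, 1.573, -0.012, 1.134, -0.075], TCP at [0.271, -0.563, 0.405] pointing down, gripper open.
Joint ranges: [-2.62, 2.62], [-0.44, 2.09], [-1.27, 1.32], [0.08, 2.57], [-1.32, 4.46], [0.12, 2], [-2.74, 2.74]. Speed limits (rad/s): [2.22, 2.22, 3.01, 3.01, 3.14, 3.14, 3.14].

## Interface

Orientations are given as a rotation vector (axis times angle).
In Python, from cell import arm gives the robot as it stands. The module is installed in compiled form; this text tells all that it offers.
- The arm moves only by the tool move_arm, never from a script. Its argument "steps" is a list of rows, each a list of 4 numbers: the shift along the tool's x, y, z in mm, then the turn about the tool's z in rad. In form: [[x, y, z, twist], ...]. A call has 1 to 20 rows; each row is the pose to reach, as a shift and turn from the pose commanded when the call began, along the tool's axes at that moment; what a row does not reach only later rows make up. A row lasts 1/8 s, in which the tool goes at most 62.5 mm and 10.7 degrees, less where a joint would pass 70% of its speed; a pose out of reach is approached as far as the arm can. A call with a gripper value outside its range is refused whole. "grip" is the finger opening in mm, from 0 to 91.8, set as the call begins (left out, the last holds). The fingers move at their own pace and stop on an object; "grip_force" is the grip in N (left out, the last holds). Time passes only in rows, so rows that repeat a pose let the fingers close. It gives the time, the measured TCP pose, the force and the opening at its end, in the units of the state.
- arm.observe(): the state, without advancing time (a new reading comes with each control period).
- arm.get_image(name): name is "scene" or "side" or "wrist"; returns the picture (384x512x3 uint8, red, green, blue); there is no depth.
- arm.camera_info(name): a dict with "mtx" (3x3 intrinsics, pixels), "pose" (4x4, takes a point from camera to world coordinates); the wrist camera has in their place "T_tool_cam" (4x4, takes a point from camera to tool coordinates, whose origin is the TCP and whose axes are the flange's). Camera axes: x right, y down, z forward; pixel columns grow to the right and rows downward; lengths in m; the calibration is good to about 2 mm. A picture is of the moment at which its call begins: read the wrist's pose just before it. camera_info takes no time and is no camera call.
- arm.sign_off(): hands the job in, once; it reports no verdict.
The state is a dict: "clock": time; "joints": joint angles; "dq": joint speeds; "joint_efforts": joint torques, N m; "position": TCP position; "ee_rot": TCP orientation; "force": force on the tool from outside, world axes, zero at the start; "ft_torque": the same for the moment, N m; "width": opening from 0.0 (shut) to 1.0 (fully open).
Only numpy, scipy, OpenCV 4.12 (cv2) and the standard library are available. Lean on these libraries where they do the work, as an engineer would, in place of code of your own. Each camera call takes 0.05 s, during which the arm holds its last target.

## Task

One of the three amber lotion bottles that stand apart, in front of the stock rows, missed its label. Stand that bottle in the lane of the hold pen, slide it upright along the lane through the two sprung flaps, and leave it standing in the pen, far enough in that both flaps swing fully shut behind it. Do not lift it over the gate.

Things in the scene. Friction and masses are not known exactly. Their poses are not given: they have to be found in the camera images.
- plain_bottle: Amber lotion bottle without the white paper label that the two other bottles near it have. Round, 58 mm in diameter, 143 mm tall, about 0.36 kg; gold screw cap, 30 mm in diameter, from 125 to 143 mm height. Stands upright; origin at the centre of its underside, z up. Other loose things near it stand up to 83 mm high, the labelled bottles 143 mm.
- hold_pen: Pen fixed to the table: 5 mm aluminium base plate, grey walls 55 mm high above the table, open above. Origin on the table under the middle of the gate; +x = the way in, y left, z up. Lane before the gate: x -90 to 0 mm, outer end open and flared. Pen: x 0 to 161 mm (end wall). 100 mm wide inside, 86 mm at the gate. A bottle is clear of the flaps with its centre 76 to 132 mm past the gate.
- flap_left (a joint): Angle of the left flap (pen's +y side), rad: 0 shut across the lane, growing to 1.6 as it swings into the pen (it opens no other way). 45 mm long, 10 to 56 mm above the table, upright hinge at x 0, y +47 mm. A weak spring (under 1 N at the free edge) shuts it within about 1 s once its way is clear.
- flap_right (a joint): Angle of the right flap (pen's -y side, hinge at x 0, y -47 mm), rad: 0 shut, 1.6 fully open into the pen. Mirror twin of the left flap, with the same weak spring.

How it is judged:
By the outcome, as a careful person would: the job done as asked, in the order asked, and still so for the second after the job is handed in, with the robot touching nothing.
It also fails if it takes over 48 s, if anything falls off the work surface, if the arm or the gripper's body presses on something with over 40 N, if the wrist force passes 120 N, or if a joint passes its speed limit or range.

## Working session

There is one attempt and no reset: what is moved stays moved. The work goes in short steps, Python scripts to look and compute and a tool call to move; the robot and the scene stay as the last step left them, time stands still between calls to the robot, and variables do not carry over. Pictures are saved under pics/ and viewed, and the job is handed in when it is done.

Besides the shell and the picture viewer there is one more tool, called after "Emit:" as name(argument=value, ...) on one line, values as JSON. move_arm: Moves the arm, as the interface text tells. Its arguments: {"type":"object","properties":{"steps":{"type":"array"},"grip":{"type":"number"},"grip_force":{"type":"number"}},"required":["steps"]}

```bash
mkdir -p pics
python3 - <<'E'
from cell import arm
import cv2,numpy as np
np.set_printoptions(precision=4,suppress=True)
print(arm.observe())
for n in ["scene","side","wrist"]:
    im=arm.get_image(n); cv2.imwrite(f"pics/{n}0.png",im[:,:,::-1])
    ci=arm.camera_info(n); print(n,{k:np.array(v) for k,v in ci.items()})
E
```

```text
{'clock': 0.0, 'joints': array([ 1.0204,  0.4352,  0.025 ,  1.5741, -0.0116,  1.134 , -0.0751]), 'dq': array([-0.0013, -0.0006, -0.    , -0.0021,  0.0021, -0.0003, -0.0002]), 'joint_efforts': array([  0.001 , -66.7848,   0.9861, -31.4471,  -0.0604,   0.0428,
         0.0003]), 'position': array([ 0.2705, -0.5632,  0.404 ]), 'ee_rot': array([-3.0617, -0.6971,  0.0007]), 'force': array([-0.1933, -0.7704,  0.5966]), 'ft_torque': array([-0.0322, -0.032 ,  0.0053]), 'width': 1.0017316352946213}
scene {'mtx': array([[369.8455,   0.    , 256.6774],
       [  0.    , 369.8455, 184.4303],
       [  0.    ,   0.    ,   1.    ]]), 'pose': array([[-0.4702, -0.4778,  0.742 , -0.3465],
       [-0.8824,  0.2709, -0.3847,  0.3483],
       [-0.0172, -0.8356, -0.549 ,  0.6265],
       [ 0.    ,  0.    ,  0.    ,  1.    ]])}
side {'mtx': array([[348.5021,   0.    , 254.8716],
       [  0.    , 348.5021, 189.6472],
       [  0.    ,   0.    ,   1.    ]]), 'pose': array([[-0.9854, -0.1126,  0.128 ,  0.3325],
       [-0.1689,  0.5414, -0.8236,  0.7112],
       [ 0.0235, -0.8332, -0.5525,  0.5281],
       [ 0.    ,  0.    ,  0.    ,  1.    ]])}
wrist {'mtx': array([[278.5062,   0.    , 257.7581],
       [  0.    , 278.5062, 191.7016],
       [  0.    ,   0.    ,   1.    ]]), 'T_tool_cam': array([[ 0.0002, -0.9655, -0.2606,  0.0705],
       [ 1.    ,  0.0003, -0.0004,  0.0006],
       [ 0.0005, -0.2606,  0.9655,  0.0199],
       [ 0.    ,  0.    ,  0.    ,  1.    ]])}
```

View pics/scene0.png

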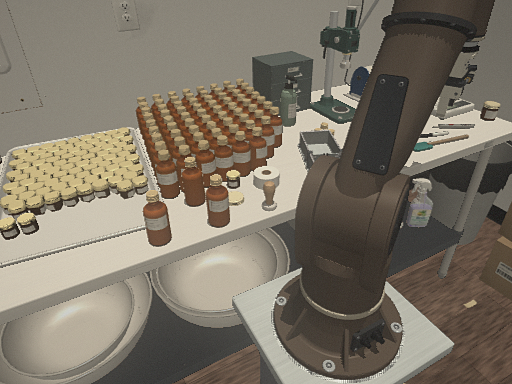

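View pics/side0.png

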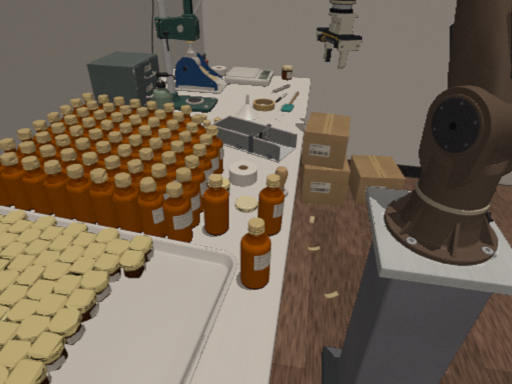

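View pics/wrist0.png

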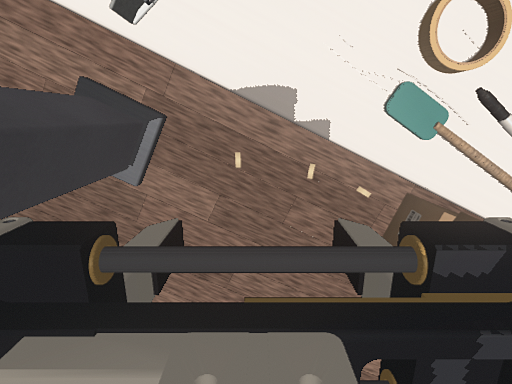

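```bash
cat > h.py <<'E'
import cv2,numpy as np
from cell import arm
from scipy.spatial.transform import Rotation as R
np.set_printoptions(precision=4,suppress=True)
def pose(n):
    ci=arm.camera_info(n)
    if n!="wrist": return np.array(ci["mtx"]),np.array(ci["pose"])
    s=arm.observe();T=np.eye(4);T[:3,:3]=R.from_rotvec(s["ee_rot"]).as_matrix();T[:3,3]=s["position"]
    return np.array(ci["mtx"]),T@np.array(ci["T_tool_cam"])
def bp(n,u,v,z,P=None):
    K,T=P or pose(n); d=T[:3,:3]@np.linalg.solve(K,[u,v,1.]); c=T[:3,3]
    return c+d*(z-c[2])/d[2]
def pr(P,p):
    K,T=P; q=T[:3,:3].T@(np.array(p)-T[:3,3]); q=K@q; return q[:2]/q[2]
E
python3 - <<'E'
import cv2
a=cv2.imread("pics/scene0.png")[140:260,130:290]
b=cv2.imread("pics/side0.png")[165:295,190:310]
c=cv2.imread("pics/side0.png")[100:170,190:310]
d=cv2.imread("pics/scene0.png")[110:190,270:370]
cv2.imwrite("pics/z1.png",cv2.resize(a,(800,600),interpolation=cv2.INTER_CUBIC))
cv2.imwrite("pics/z2.png",cv2.resize(b,(552,598),interpolation=cv2.INTER_CUBIC))
cv2.imwrite("pics/z3.png",cv2.resize(c,(720,420),interpolation=cv2.INTER_CUBIC))
E
```

```text
(no output)
```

View pics/z1.png

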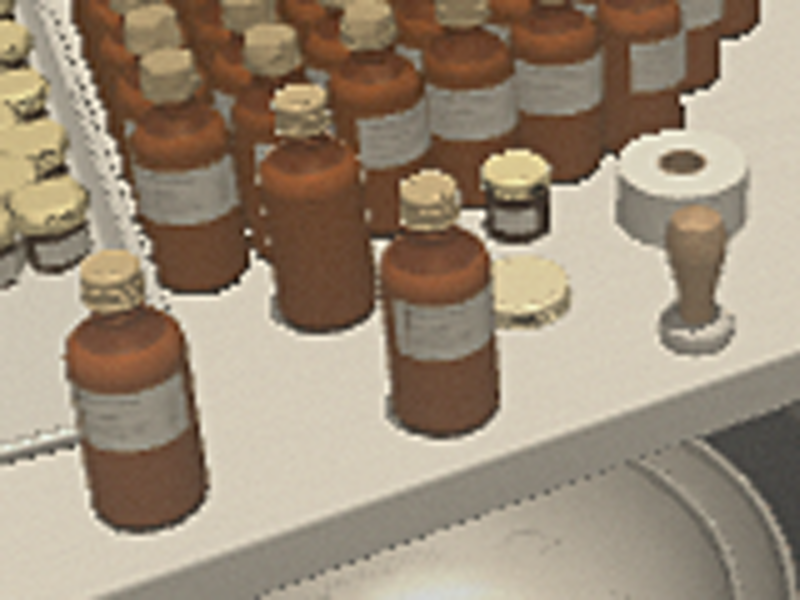

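View pics/z2.png

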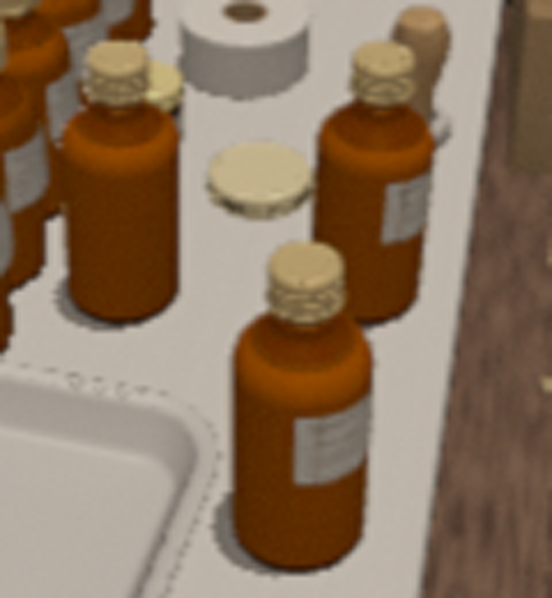

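View pics/z3.png

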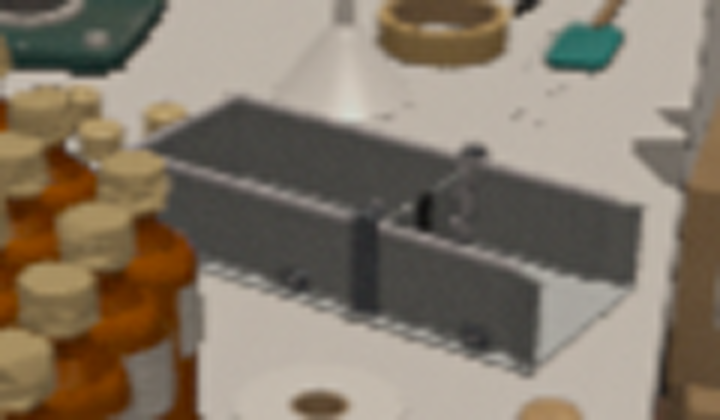

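Run:
```python
from h import *
for nm,a,b in [("plain",(190,159),(215.7,177.4)),("L1",(152,193),(256.7,222)),("L2",(216,177.4),(273.3,177))]:
    print(nm,bp("scene",*a,.143),bp("side",*b,.143))
for p in [(280,146.7),(296.7,134.2),(229.2,116.2),(215,124.7),(251.7,135),(269.2,125.3)]: print(p,bp("side",*p,.055))
print("lid",bp("side",246,204,.01),"tape", bp("side",243,167,.05),"stamp",bp("side",281,172,.08),"jar",bp("side",222,183,.05),"traycorner",bp("side",232,257,.0),bp("side",190,245,0))
print("stock",bp("side",178,190,.143),bp("side",190,171,.143),bp("side",149,186,.143))
s=arm.observe();print(R.from_rotvec(s["ee_rot"]).as_matrix())
```

```text
plain [0.5045 0.1066 0.143 ] [0.5103 0.1081 0.143 ]
L1 [0.3949 0.238  0.143 ] [0.4012 0.2378 0.143 ]
L2 [0.3842 0.0819 0.143 ] [0.3916 0.0814 0.143 ]
(280, 146.7) [ 0.4073 -0.2416  0.055 ]
(296.7, 134.2) [ 0.3639 -0.3436  0.055 ]
(229.2, 116.2) [ 0.6128 -0.4449  0.055 ]
(215, 124.7) [ 0.6421 -0.3596  0.055 ]
(251.7, 135) [ 0.5058 -0.3054  0.055 ]
(269.2, 125.3) [ 0.4613 -0.3957  0.055 ]
lid [0.4634 0.0083 0.01  ] tape [ 0.4943 -0.1058  0.05  ] stamp [ 0.3852 -0.0498  0.08  ] jar [ 0.5305 -0.0146  0.05  ] traycorner [0.4587 0.1884 0.    ] [0.5574 0.1701 0.    ]
stock [0.5705 0.1694 0.143 ] [0.5711 0.094  0.143 ] [0.6321 0.1674 0.143 ]
[[ 0.9014  0.4329 -0.0006]
 [ 0.4329 -0.9014  0.001 ]
 [-0.0001 -0.0012 -1.    ]]
```

Emit:
move_arm(steps=[[50,-10,0,0],[100,-20,0,0],[150,-30,0,0],[200,-40,0,0],[200,-40,0,0],[200,-40,0,0],[200,-40,0,0]], grip=50)

```text
clock: 1.02
position: [0.4322, -0.4419, 0.4046]
ee_rot: [3.064, 0.694, -0.001]
force: [-0.1, 0.1, 1.1]
width: 0.547
```

Run:
```python
from h import *
s=arm.observe();print(s["clock"],s["position"],s["joints"]);np.save("w1.npy",pose("wrist")[1])
im=arm.get_image("wrist"); cv2.imwrite("pics/w1.png",cv2.resize(im[:,:,::-1],(768,576),interpolation=cv2.INTER_CUBIC))
```

```text
1.025 [ 0.4322 -0.4419  0.4046] [ 0.7268  0.425  -0.0244  1.5878  0.0122  1.1293 -0.4263]
```

View pics/w1.png

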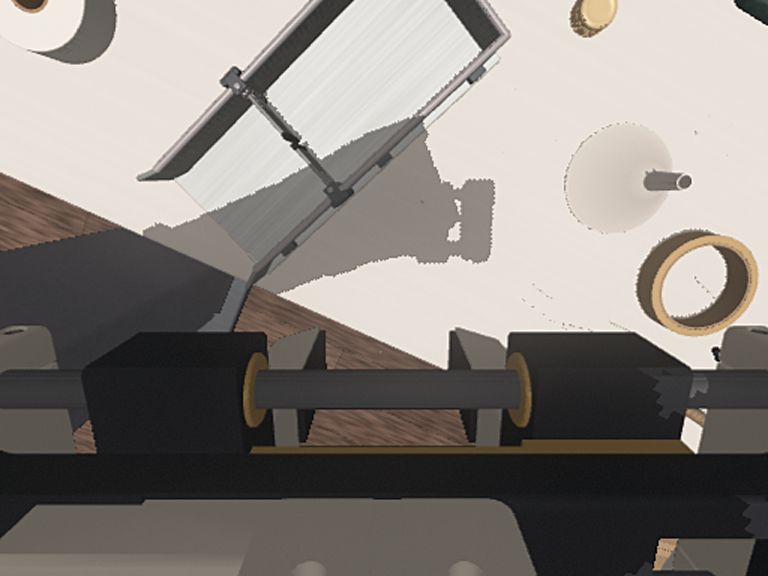

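Run:
```python
from h import *
P=(pose("wrist")[0],np.load("w1.npy"))
f=lambda u,v,z=.055:bp("wrist",u/1.5,v/1.5,z,P)
a,b=f(234,76,.058),f(340,192,.058); print("posts",a,b,np.linalg.norm(a-b),"mid",(a+b)/2,np.degrees(np.arctan2(*(a-b)[[0,1]]*[-1,1])))
c,d=f(258,272),f(503,38); print("rightwall",c,d,np.degrees(np.arctan2((d-c)[1],(d-c)[0])))
e,g=f(172,176),f(322,0); print("leftwall",e,g,np.degrees(np.arctan2((g-e)[1],(g-e)[0])))
print("gate centre gap",f(291,137,.05))
```

```text
posts [ 0.5103 -0.2847  0.058 ] [ 0.469  -0.3855  0.058 ] 0.10887753096131235 mid [ 0.4896 -0.3351  0.058 ] -22.256665451264656
rightwall [ 0.3824 -0.3509  0.055 ] [ 0.6149 -0.446   0.055 ] -22.241235810389554
leftwall [ 0.4245 -0.2648  0.055 ] [ 0.5815 -0.3218  0.055 ] -19.95463250811828
gate centre gap [ 0.4895 -0.335   0.05  ]
```

Run:
```python
from h import *
S=pose("side");C=pose("scene")
g=np.array([.4895,-.335,0]);t=np.radians(-22.2);ex=np.array([np.cos(t),np.sin(t),0]);ey=np.array([-np.sin(t),np.cos(t),0])
im=cv2.imread("pics/side0.png");k=6
z=cv2.resize(im[100:170,190:310],None,fx=k,fy=k,interpolation=cv2.INTER_CUBIC)
for x,y in [(-.09,.05),(-.09,-.05),(0,.047),(0,-.047),(.161,.05),(.161,-.05)]:
  for h in (0,.055):
    p=pr(S,g+ex*x+ey*y+[0,0,h]); cv2.circle(z,tuple(int(round(q)) for q in (p-[190,100])*k+k/2),4,(0,0,255) if h else (0,255,0),-1)
cv2.imwrite("pics/z4.png",z)
```

```text
(no output)
```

View pics/z4.png

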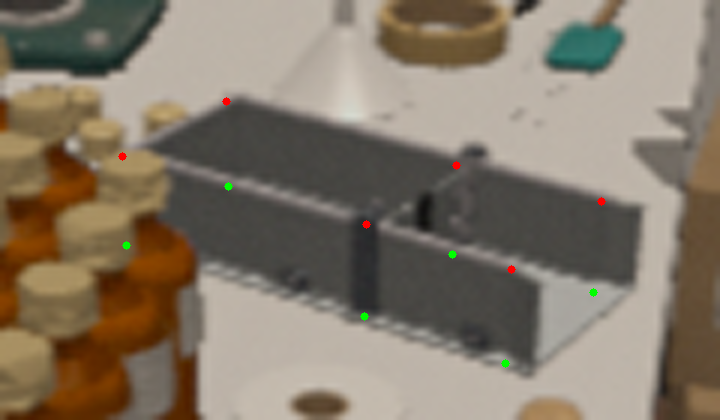

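Emit:
move_arm(steps=[[20,-45,0,0.03],[40,-90,0,0.06],[60,-135,0,0.1],[82,-180,0,0.15],[102,-225,0,0.2],[122,-270,0,0.25],[143,-315,0,0.3],[163,-360,0,0.35],[184,-405,0,0.35],[204,-450,0,0.35],[224,-494,0,0.35],[224,-494,0,0.35],[224,-494,0,0.35],[224,-494,0,0.35]])

```text
clock: 2.82
position: [0.4218, 0.1, 0.4047]
ee_rot: [3.137, 0.149, -0.0]
force: [0.3, -0.7, -1.0]
width: 0.549
```

Run:
```python
from h import *
s=arm.observe();print(s["clock"],s["position"],s["joints"]);np.save("w2.npy",pose("wrist")[1])
im=arm.get_image("wrist"); cv2.imwrite("pics/w2.png",cv2.resize(im[:,:,::-1],(768,576),interpolation=cv2.INTER_CUBIC))
```

```text
2.825 [0.4218 0.1    0.4047] [-0.0554  0.147  -0.3363  1.9889  0.0575  1.0149 -1.8946]
```

View pics/w2.png

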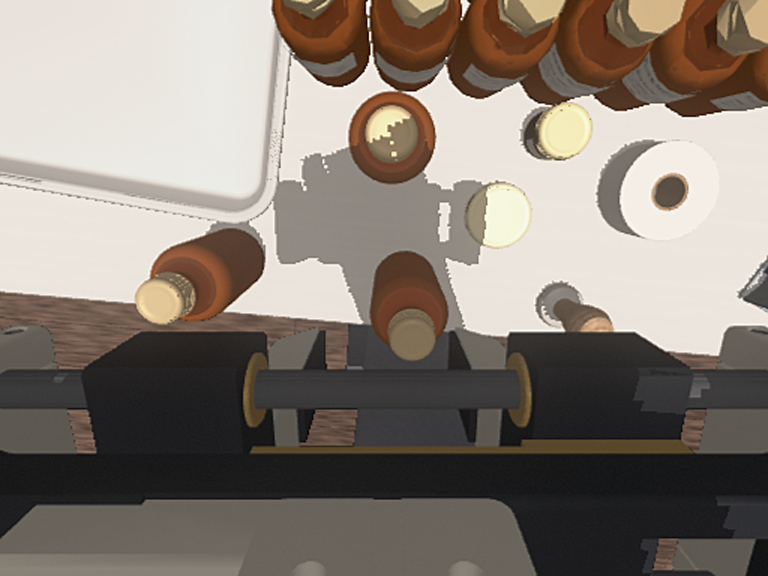

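Run:
```python
from h import *
K,T=pose("wrist");P=(K,np.load("w2.npy"))
im=cv2.imread("pics/w2.png")
p=bp("wrist",391.5/1.5,132/1.5,.143,P);print(p)
for r in (418,364): print(bp("wrist",r/1.5,132/1.5,.143,P))
s=arm.observe();M=R.from_rotvec(s["ee_rot"]).as_matrix();print(M)
print("tool shift",M.T@(np.array([p[0],p[1],.2895])-s["position"])*1e3)
print("stock",bp("wrist",425/1.5,5/1.5,.143,P),bp("wrist",525/1.5,12/1.5,.143,P), bp("wrist",412/1.5,335/1.5,.143,P))
```

```text
[0.5148 0.1058 0.143 ]
[0.5162 0.0914 0.143 ]
[0.5134 0.1207 0.143 ]
[[ 0.9955  0.0949 -0.0001]
 [ 0.0949 -0.9955 -0.0004]
 [-0.0001  0.0004 -1.    ]]
tool shift [ 93.165    3.1328 115.1734]
stock [0.5767 0.0948 0.143 ] [0.5785 0.0438 0.143 ] [0.3984 0.0816 0.143 ]
```

Emit:
move_arm(steps=[[46,1.5,0,0],[92,3,0,0],[92,3,0,0],[92,3,30,0],[92,3,60,0],[92,3,75,0],[92,3,75,0],[92,3,75,0]])

```text
clock: 3.88
position: [0.5138, 0.1075, 0.3308]
ee_rot: [-3.138, -0.153, -0.002]
force: [0.3, 0.0, 1.3]
width: 0.542
```

Run:
```python
from h import *
s=arm.observe();print(s["clock"],s["position"],s["force"])
a=arm.get_image("side")[:,:,::-1][110:260,150:330];b=arm.get_image("wrist")[:,:,::-1]
cv2.imwrite("pics/s3.png",cv2.resize(a,(720,600),interpolation=cv2.INTER_CUBIC))
cv2.imwrite("pics/w3.png",b)
```

```text
3.875 [0.5138 0.1075 0.3308] [0.2783 0.0336 1.261 ]
```

View pics/s3.png

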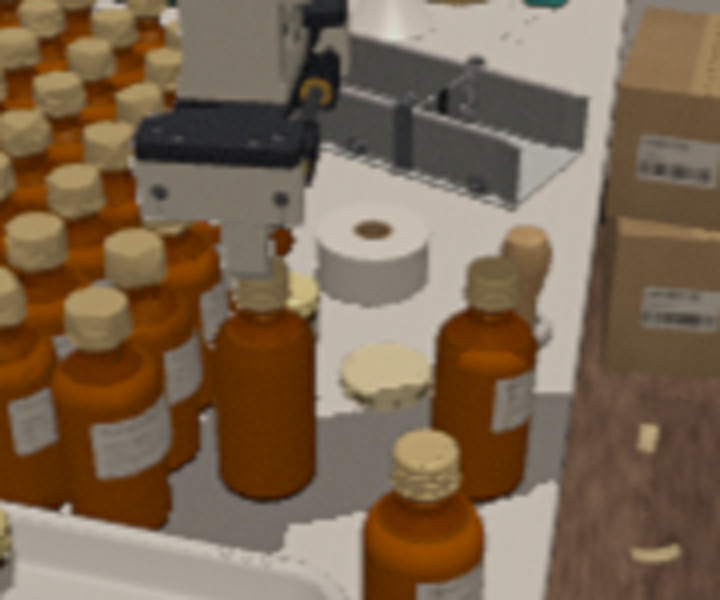

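View pics/w3.png

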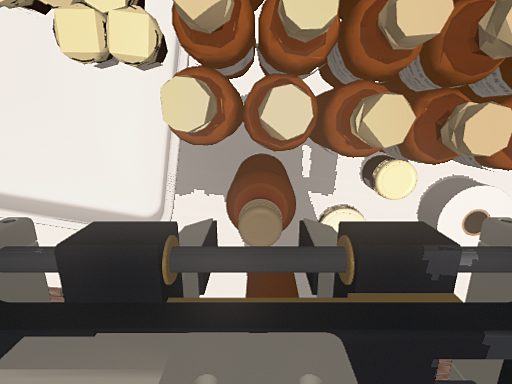

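Run:
```python
from h import *
P=pose("wrist")
print(bp("wrist",261,214,.143,P),pr(P,(.5138,.1075,.143)),pr(P,(.5138,.1075,.0)))
S=pose("side");print(pr(S,(.5138,.1075,.143)), pr(S,(.5138,.1075,0)),"obs cap", 150+263/4,110+263/4)
```

```text
[0.525  0.1064 0.143 ] [257.5556 230.0381] [257.7211 181.079 ]
[214.1353 177.0827] [216.6562 229.4289] obs cap 215.75 175.75
```

Emit:
move_arm(steps=[[0,0,20,0],[0,0,40,0],[0,0,40,0],[0,0,40,0]])

```text
clock: 4.47
position: [0.5139, 0.1077, 0.2907]
ee_rot: [-3.138, -0.153, -0.002]
force: [-0.3, 0.3, -0.2]
width: 0.54
```

Emit:
move_arm(steps=[[0,0,0,0],[0,0,0,0],[0,0,0,0],[0,0,0,0],[0,0,0,0],[0,0,0,0]], grip=15, grip_force=30)

```text
clock: 5.22
position: [0.5139, 0.1074, 0.2902]
ee_rot: [3.138, 0.153, 0.002]
force: [-0.2, -1.5, 5.6]
width: 0.382
```

Emit:
move_arm(steps=[[0,0,0,0],[0,0,0,0]])

```text
clock: 5.48
position: [0.5139, 0.1074, 0.2902]
ee_rot: [3.138, 0.153, 0.002]
force: [0.5, -0.6, 5.3]
width: 0.384
```

Run:
```python
from h import *
s=arm.observe();print(s["clock"],s["position"],s["force"],s["width"])
a=arm.get_image("side")[:,:,::-1][110:260,150:330];b=arm.get_image("scene")[:,:,::-1][100:250,130:310]
cv2.imwrite("pics/s4.png",cv2.resize(np.hstack([a,b]),None,fx=2.2,fy=3,interpolation=cv2.INTER_CUBIC))
```

```text
5.475 [0.5139 0.1074 0.2902] [ 0.4642 -0.5833  5.2807] 0.3837080527310691
```

View pics/s4.png

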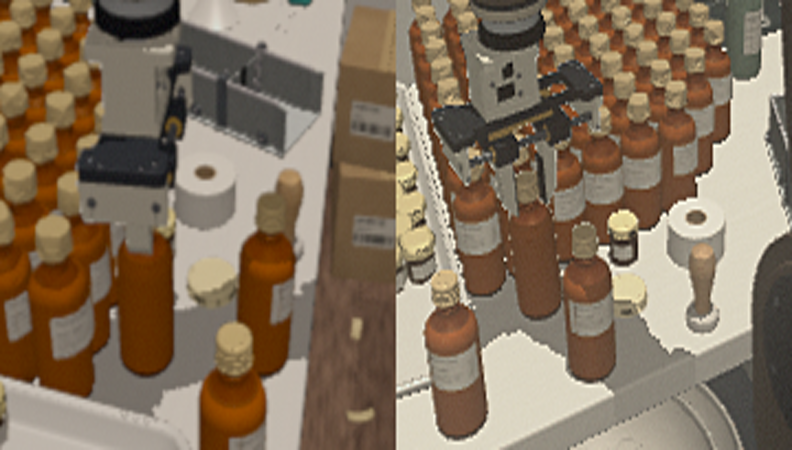

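Emit:
move_arm(steps=[[0,0,0,0],[0,0,0,0],[0,0,-9,0],[0,0,-9,0],[0,0,-9,0]], grip=50)

```text
clock: 6.2
position: [0.5135, 0.1076, 0.2988]
ee_rot: [-3.138, -0.153, -0.0]
force: [-0.3, 0.2, 0.6]
width: 0.548
```

Emit:
move_arm(steps=[[0,0,0,0],[0,0,0,0],[0,0,0,0],[0,0,0,0],[0,0,0,0],[0,0,0,0]], grip=10, grip_force=30)

```text
clock: 6.95
position: [0.5134, 0.1074, 0.2986]
ee_rot: [3.138, 0.153, -0.0]
force: [-0.3, -0.3, -2.2]
width: 0.319
```

Emit:
move_arm(steps=[[0,0,-10,0],[0,0,-30,0],[0,0,-60,0],[0,0,-95,0],[0,0,-120,0],[0,0,-120,0],[0,0,-120,0]])

```text
clock: 7.82
position: [0.513, 0.1074, 0.4177]
ee_rot: [3.137, 0.154, -0.002]
force: [-0.9, 0.1, -4.4]
width: 0.315
```

Run:
```python
from h import *
s=arm.observe();print(s["clock"],s["position"],s["force"],s["width"])
a=arm.get_image("side")[:,:,::-1];
cv2.imwrite("pics/s5.png",a)
```

```text
7.825 [0.513  0.1074 0.4177] [-0.8618  0.1158 -4.4029] 0.3152338359963173
```

View pics/s5.png

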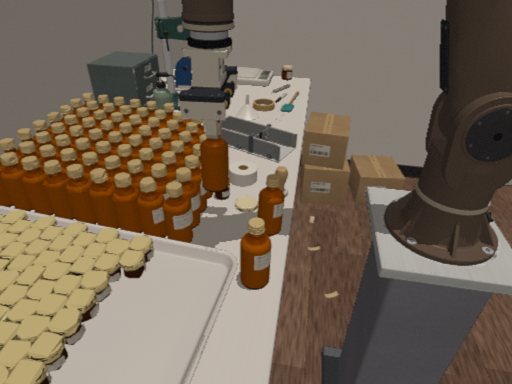

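Emit:
move_arm(steps=[[-8,25,0,0],[-16,60,0,-0.05],[-27,100,0,-0.12],[-39,140,0,-0.22],[-50,180,0,-0.34],[-61,220,0,-0.46],[-72,260,0,-0.58],[-83,300,0,-0.7],[-94,340,0,-0.82],[-104,375,0,-0.94],[-112,400,0,-1.04],[-114,413,0,-1.089],[-114,413,0,-1.089],[-114,413,0,-1.089],[-114,413,0,-1.089]])

```text
clock: 9.75
position: [0.4406, -0.3137, 0.4185]
ee_rot: [-2.603, -1.757, -0.0]
force: [-0.0, 0.5, -3.6]
width: 0.319
```

Run:
```python
from h import *
s=arm.observe();print(s["clock"],s["position"],s["force"],s["width"],s["joints"])
M=R.from_rotvec(s["ee_rot"]).as_matrix();print(M)
np.save("w6.npy",pose("wrist")[1])
b=arm.get_image("wrist")[:,:,::-1];a=arm.get_image("side")[:,:,::-1][70:220,170:350]
cv2.imwrite("pics/w6.png",cv2.resize(b,(768,576),interpolation=cv2.INTER_CUBIC));cv2.imwrite("pics/s6.png",cv2.resize(a,(720,600),interpolation=cv2.INTER_CUBIC))
```

```text
9.75 [ 0.4406 -0.3137  0.4185] [-0.047   0.4684 -3.601 ] 0.31904763232843664 [ 0.71    0.3033 -0.2449  1.7432  0.0808  1.1054  0.0563]
[[ 0.374   0.9274 -0.0003]
 [ 0.9274 -0.374   0.0005]
 [ 0.0004 -0.0004 -1.    ]]
```

View pics/w6.png

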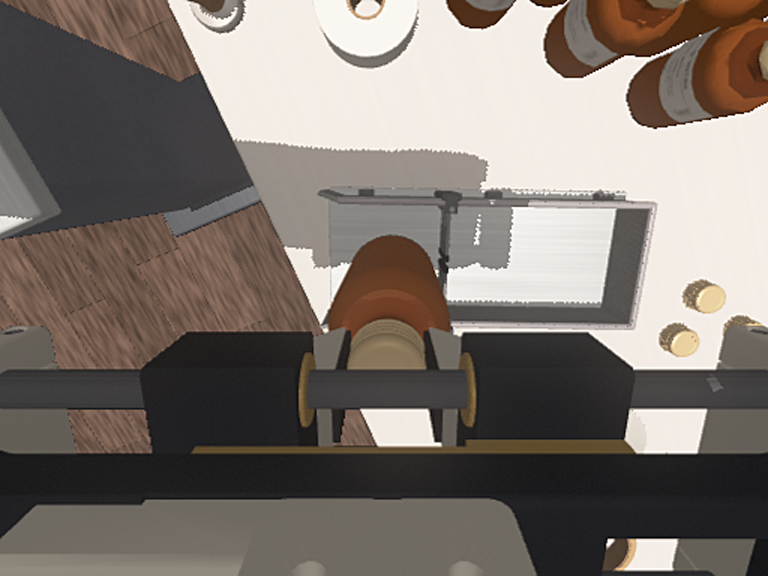

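View pics/s6.png

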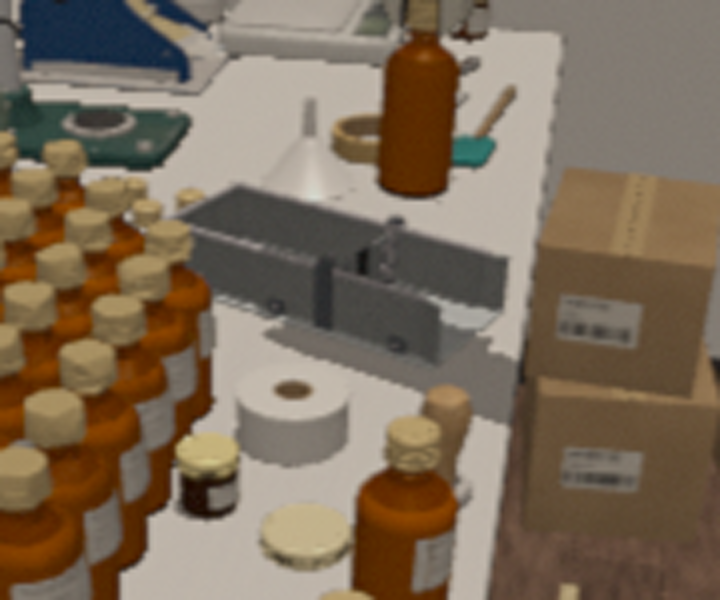

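Run:
```python
from h import *
K=pose("wrist")[0];P=(K,np.load("w6.npy"))
f=lambda u,v,z=.055:bp("wrist",u/1.5,v/1.5,z,P)
c,d=f(345,202),f(652,206);e,g=f(480,326),f(636,328)
for a,b in((c,d),(e,g),(d,g)): print(a,b,np.degrees(np.arctan2((b-a)[1],(b-a)[0])))
po=f(451,198,.058);print("post L",po)
ex=np.array([np.cos(np.radians(-22.2)),np.sin(np.radians(-22.2)),0]);ey=np.array([-ex[1],ex[0],0])
tc=np.array([.4406,-.3137,0])
for n,q in(("c",c),("d",d),("e",e),("g",g),("post",po)): print(n,(q-tc)@ex*1e3,(q-tc)@ey*1e3)
for n,q in(("posta",np.array([ 0.5103,-0.2847,0.058])),("postb",np.array([0.469,-0.3855,0.058]))): print(n,(q-tc)@ex*1e3,(q-tc)@ey*1e3)
S=pose("side");print("bottom obs",bp("side",170+415/4,70+188/4,.121))
print(R.from_rotvec(arm.observe()["ee_rot"]).as_matrix()[:,1])
```

```text
[ 0.4283 -0.2558  0.055 ] [ 0.6574 -0.3515  0.055 ] -22.679342358402014
[ 0.4953 -0.3974  0.055 ] [ 0.6212 -0.4501  0.055 ] -22.711241654691438
[ 0.6574 -0.3515  0.055 ] [ 0.6212 -0.4501  0.055 ] -110.12966191450619
post L [ 0.5083 -0.2845  0.058 ]
c -33.286253141982115 48.93828892955527
d 214.98344556730953 46.861190747653445
e 82.32438403310591 -56.83122621622528
g 218.77593642519946 -58.04879528398266
post 51.69242462274545 52.63099444000818
posta 53.57579694352109 53.18574980073697
postb 53.42369310216978 -55.74682964371319
bottom obs [ 0.4383 -0.3084  0.121 ]
[ 0.9274 -0.3741 -0.0001]
```

Emit:
move_arm(steps=[[-2,0,20,0],[-2,0,45,0],[-2,0,70,0],[-2,0,90,0],[-2,0,103,0],[-2,0,110,0],[-2,0,112,0],[-2,0,112,0],[-2,0,112,0]])

```text
clock: 10.98
position: [0.4397, -0.3166, 0.3073]
ee_rot: [2.604, 1.756, 0.001]
force: [-0.3, -0.1, -3.3]
width: 0.315
```

Run:
```python
from h import *
s=arm.observe();print(s["clock"],s["position"],s["force"],s["width"])
b=arm.get_image("wrist")[:,:,::-1];a=arm.get_image("side")[:,:,::-1][70:220,170:350]
cv2.imwrite("pics/w7.png",b);cv2.imwrite("pics/s7.png",cv2.resize(a,(720,600),interpolation=cv2.INTER_CUBIC))
```

```text
10.975 [ 0.4397 -0.3166  0.3073] [-0.3087 -0.1048 -3.3471] 0.3151051866168827
```

View pics/s7.png

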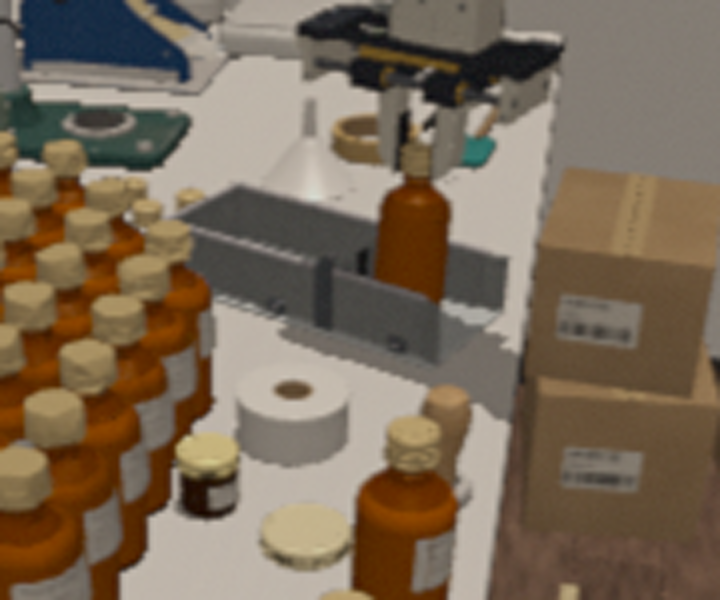

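View pics/w7.png

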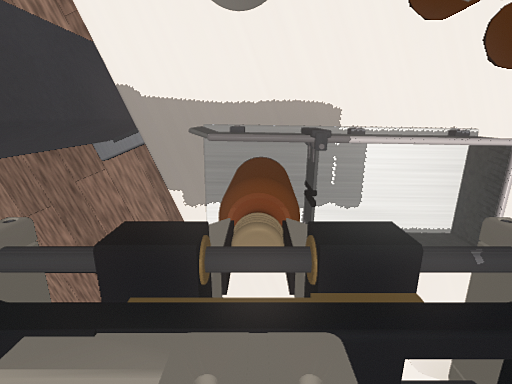

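Emit:
move_arm(steps=[[0,0,1.5,0],[0,0,2.5,0],[0,0,3.5,0],[0,0,3.5,0]])

```text
clock: 11.58
position: [0.4397, -0.3167, 0.3036]
ee_rot: [2.604, 1.756, 0.0]
force: [-1.2, -0.9, 2.1]
width: 0.314
```

Emit:
move_arm(steps=[[0,0,0,0],[0,0,0,0],[0,0,0,0],[0,0,0,0],[0,0,0,0]], grip=42)

```text
clock: 12.2
position: [0.4396, -0.3165, 0.3032]
ee_rot: [2.605, 1.757, -0.0]
force: [0.5, -0.3, 1.0]
width: 0.455
```

Emit:
move_arm(steps=[[0,0,0,0],[0,0,0,0],[0,0,0,0],[0,0,0,0],[0,0,0,0],[0,0,0,0]], grip=10, grip_force=20)

```text
clock: 12.95
position: [0.4396, -0.3165, 0.3032]
ee_rot: [2.604, 1.757, 0.0]
force: [0.5, -0.9, -1.3]
width: 0.32
```

Emit:
move_arm(steps=[[0,5,0,0],[0,13,0,0],[0,21,0,0],[0,29,0,0],[0,37,0,0],[-0.5,45,0,0],[-0.5,53,0,0],[-0.5,61,0,0],[-0.5,61,0,0]])

```text
clock: 14.08
position: [0.4979, -0.3406, 0.3065]
ee_rot: [2.6, 1.753, 0.004]
force: [-0.4, -0.4, 22.4]
width: 0.359
```

Run:
```python
from h import *
s=arm.observe();print(s["clock"],s["position"],s["force"],s["width"])
b=arm.get_image("wrist")[:,:,::-1][:260];a=arm.get_image("side")[:,:,::-1][70:200,180:310]
cv2.imwrite("pics/w8.png",b);cv2.imwrite("pics/s8.png",cv2.resize(a,(598,598),interpolation=cv2.INTER_CUBIC))
```

```text
14.075 [ 0.4979 -0.3406  0.3065] [-0.3731 -0.4311 22.443 ] 0.35899487107198447
```

View pics/s8.png

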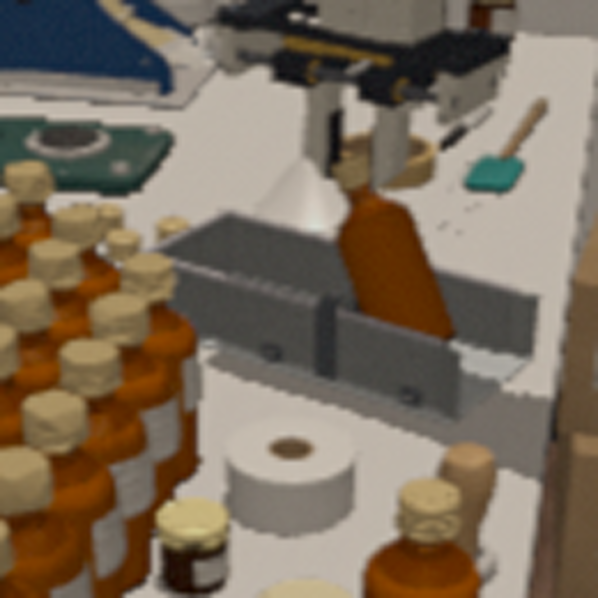

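View pics/w8.png

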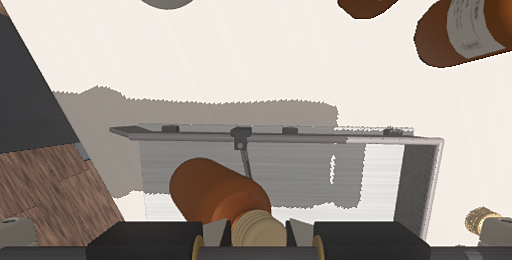

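Emit:
move_arm(steps=[[0,-8,0,0],[0,-18,0,0],[0,-28,0,0],[0,-38,0,0],[0,-48,0,0],[0,-56,0,0],[0,-61,0,0],[0,-61,0,0],[0,-61,0,0]])

```text
clock: 15.3
position: [0.44, -0.3173, 0.3038]
ee_rot: [2.603, 1.756, 0.001]
force: [0.9, -0.4, 7.5]
width: 0.318
```

Run:
```python
from h import *
s=arm.observe();print(s["clock"],s["position"],s["force"],s["width"])
b=arm.get_image("wrist")[:,:,::-1][:260];a=arm.get_image("side")[:,:,::-1][70:200,180:310]
cv2.imwrite("pics/w9.png",b);cv2.imwrite("pics/s9.png",cv2.resize(a,(598,598),interpolation=cv2.INTER_CUBIC))
```

```text
15.3 [ 0.44   -0.3173  0.3038] [ 0.9231 -0.3729  7.54  ] 0.31825877597575736
```

View pics/s9.png

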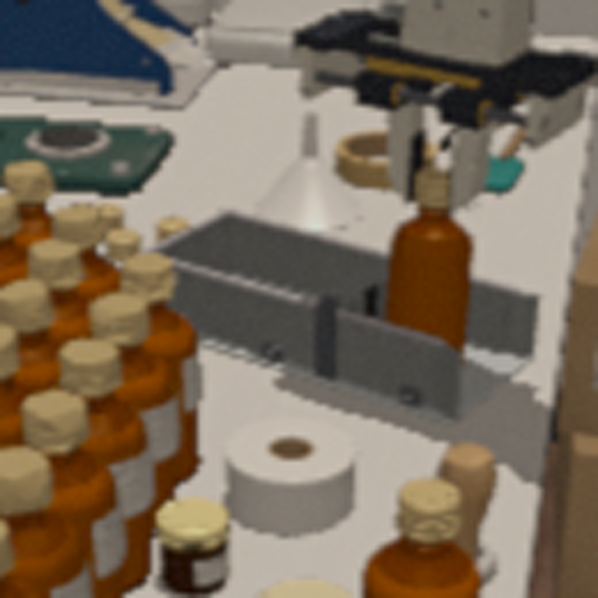

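View pics/w9.png

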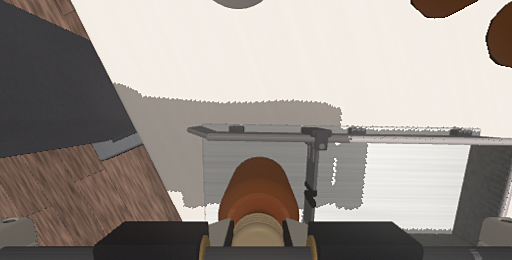

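Emit:
move_arm(steps=[[0,0,0,0],[0,0,0,0],[0,0,0,0],[0,0,0,0],[0,0,0,0],[0,0,0,0]], grip=88)

```text
clock: 16.15
position: [0.4394, -0.3169, 0.3032]
ee_rot: [-2.605, -1.757, 0.0]
force: [0.0, 0.4, -0.1]
width: 0.916
```

Emit:
move_arm(steps=[[0,0,10,0],[0,0,20,0],[0,0,30,0],[0,0,36,0],[0,0,39,0],[0,0,39,0],[0,0,39,0]])

```text
clock: 17.02
position: [0.4395, -0.317, 0.2645]
ee_rot: [2.604, 1.756, 0.0]
force: [-0.3, -0.1, 0.1]
width: 0.963
```

Run:
```python
from h import *
s=arm.observe();print(s["clock"],s["position"],s["force"],s["width"])
a=arm.get_image("side")[:,:,::-1][70:200,180:310]
cv2.imwrite("pics/s10.png",cv2.resize(a,(598,598),interpolation=cv2.INTER_CUBIC))
```

```text
17.025 [ 0.4395 -0.317   0.2645] [-0.2661 -0.0963  0.0954] 0.9626272798380101
```

View pics/s10.png

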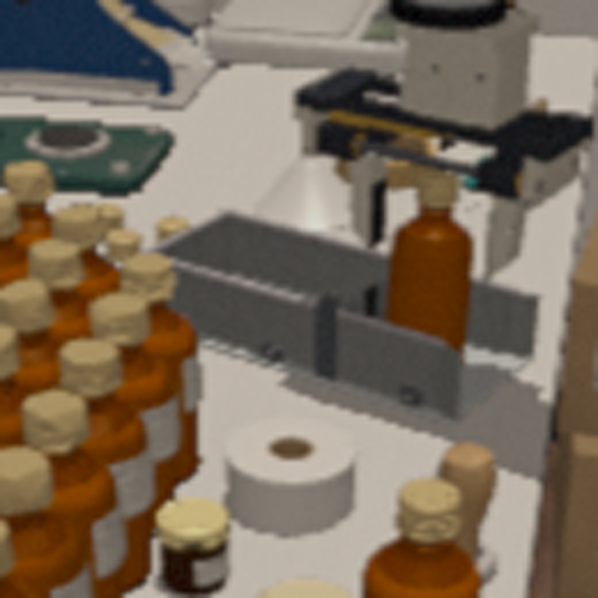

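Emit:
move_arm(steps=[[0,0,2.5,0],[0,0,2.5,0],[0,0,2.5,0],[0,0,2.5,0],[0,0,2.5,0],[0,0,2.5,0],[0,0,2.5,0]], grip=40, grip_force=55)

```text
clock: 17.95
position: [0.4394, -0.317, 0.2618]
ee_rot: [2.604, 1.756, 0.0]
force: [-0.1, 0.0, 0.5]
width: 0.603
```

Emit:
move_arm(steps=[[0,4,0,0],[0,9,0,0],[0,14,0,0],[0,20,0,0],[0,20,0,0]])

```text
clock: 18.58
position: [0.4574, -0.3244, 0.2618]
ee_rot: [-2.603, -1.755, 0.002]
force: [-3.3, 1.2, 6.3]
width: 0.607
```

Run:
```python
from h import *
s=arm.observe();print(s["clock"],s["position"],s["force"],s["width"])
a=arm.get_image("side")[:,:,::-1][70:200,180:310]
cv2.imwrite("pics/s11.png",cv2.resize(a,(598,598),interpolation=cv2.INTER_CUBIC))
```

```text
18.575 [ 0.4574 -0.3244  0.2618] [-3.3202  1.2397  6.3413] 0.6068168465379984
```

View pics/s11.png

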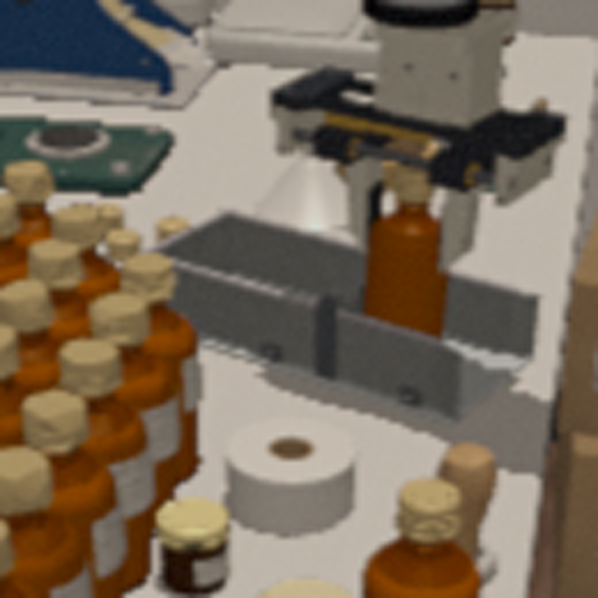

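Emit:
move_arm(steps=[[0,0,-0.8,0],[0,0,-0.8,0]])

```text
clock: 18.88
position: [0.4578, -0.3244, 0.2622]
ee_rot: [-2.604, -1.756, 0.0]
force: [-0.0, 0.4, -4.1]
width: 0.605
```

Emit:
move_arm(steps=[[0,4,0.3,0],[0,9,0.3,0],[0,15,0.3,0],[0,22,0.3,0],[-0.3,29,0.3,0],[-0.3,36,0.3,0],[-0.3,43,0.3,0],[-0.3,43,0.3,0]])

```text
clock: 19.88
position: [0.4984, -0.341, 0.2623]
ee_rot: [2.604, 1.756, 0.001]
force: [-0.2, 0.4, -3.3]
width: 0.606
```

Run:
```python
from h import *
s=arm.observe();print(s["clock"],s["position"],s["force"],s["width"])
a=arm.get_image("side")[:,:,::-1][70:200,180:310]
b=arm.get_image("wrist")[:,:,::-1][:260]
cv2.imwrite("pics/w12.png",b)
cv2.imwrite("pics/s12.png",cv2.resize(a,(598,598),interpolation=cv2.INTER_CUBIC))
```

```text
19.875 [ 0.4984 -0.341   0.2623] [-0.2487  0.4219 -3.317 ] 0.6055162306818822
```

View pics/s12.png

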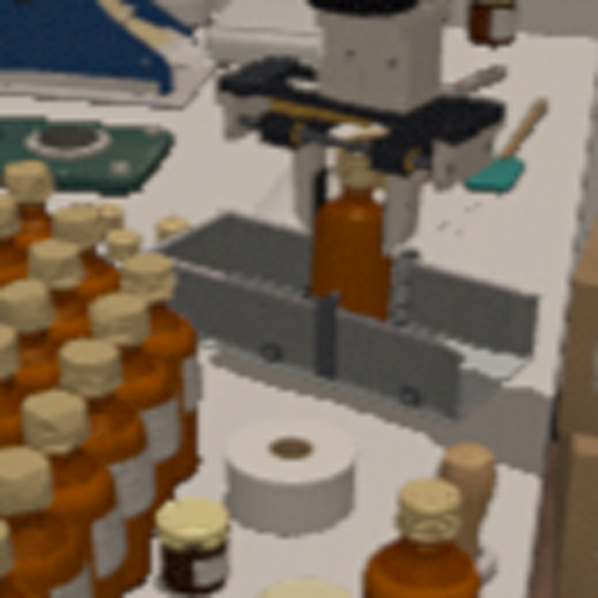

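View pics/w12.png

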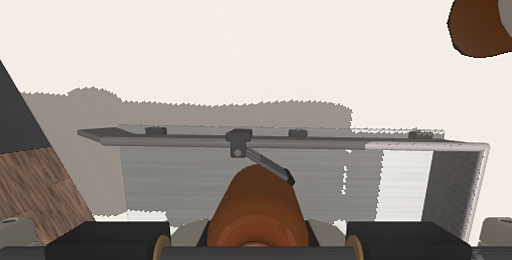

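Emit:
move_arm(steps=[[0,5,0.2,0],[0,12,0.2,0],[0,20,0.2,0],[-0.3,28,0.2,0],[-0.3,36,0.2,0],[-0.3,44,0.2,0],[-0.5,52,0.2,0],[-0.5,60,0.2,0],[-0.5,68,0.2,0],[-0.5,76,0.2,0],[-0.8,84,0.2,0],[-0.8,90,0.2,0],[-0.8,94,0.2,0],[-0.8,94,0.2,0],[-0.8,94,0.2,0]])

```text
clock: 21.85
position: [0.5843, -0.3768, 0.262]
ee_rot: [-2.604, -1.756, 0.0]
force: [-0.4, -0.0, -3.0]
width: 0.603
```

Run:
```python
from h import *
s=arm.observe();print(s["clock"],s["position"],s["force"],s["width"])
a=arm.get_image("side")[:,:,::-1][70:200,180:310]
b=arm.get_image("wrist")[:,:,::-1][:260]
cv2.imwrite("pics/w13.png",b)
cv2.imwrite("pics/s13.png",cv2.resize(a,(598,598),interpolation=cv2.INTER_CUBIC))
```

```text
21.85 [ 0.5843 -0.3768  0.262 ] [-0.3708 -0.0276 -2.9933] 0.6025026329898983
```

View pics/s13.png

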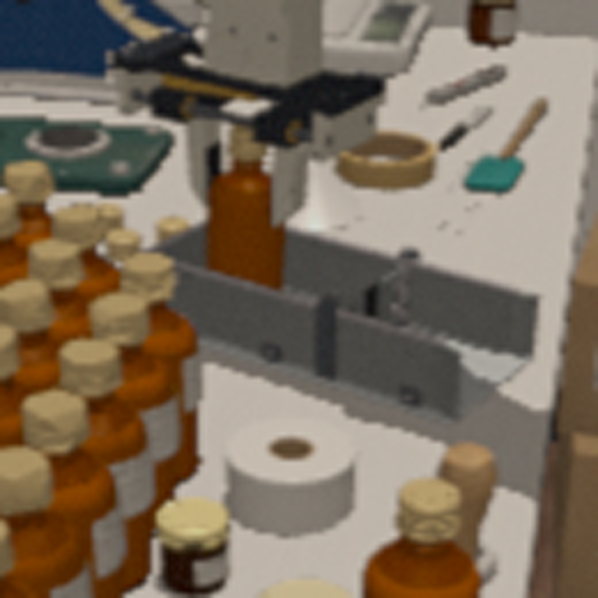

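View pics/w13.png

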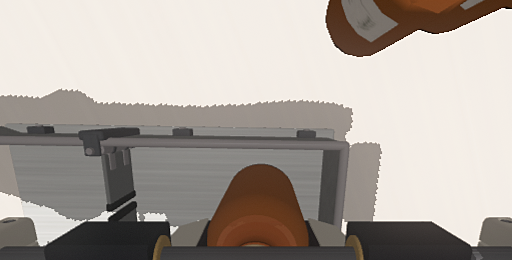

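Emit:
move_arm(steps=[[0,0,0.5,0],[0,0,0.5,0],[0,0,0.5,0]], grip_force=15)

```text
clock: 22.32
position: [0.5845, -0.3769, 0.2619]
ee_rot: [2.604, 1.756, -0.0]
force: [-2.3, 1.0, 2.1]
width: 0.615
```

Emit:
move_arm(steps=[[0,0,0,0],[0,0,0,0],[0,0,0,0],[0,0,0,0],[0,0,0,0]], grip=85)

```text
clock: 22.95
position: [0.5846, -0.3768, 0.2615]
ee_rot: [2.605, 1.757, 0.0]
force: [0.3, -0.6, -0.2]
width: 0.925
```

Emit:
move_arm(steps=[[0,0,-10,0],[0,0,-30,0],[0,0,-60,0],[0,0,-100,0],[0,0,-130,0],[-40,0,-150,0],[-90,0,-150,0],[-110,0,-150,0],[-110,0,-150,0],[-110,0,-150,0]])

```text
clock: 24.2
position: [0.5445, -0.4768, 0.4119]
ee_rot: [-2.602, -1.759, -0.003]
force: [0.7, -0.0, -0.0]
width: 0.928
```

Run:
```python
from h import *
s=arm.observe();print(s["clock"],s["position"],s["force"],s["width"])
np.save("w14.npy",pose("wrist")[1])
b=arm.get_image("wrist")[:,:,::-1][:270]
a=arm.get_image("side")[:,:,::-1][70:200,180:310]
cv2.imwrite("pics/w14.png",cv2.resize(b,(768,405)))
cv2.imwrite("pics/s14.png",cv2.resize(a,(598,598),interpolation=cv2.INTER_CUBIC))
```

```text
24.2 [ 0.5445 -0.4768  0.4119] [ 0.6873 -0.0414 -0.0327] 0.9277693671081746
```

View pics/s14.png

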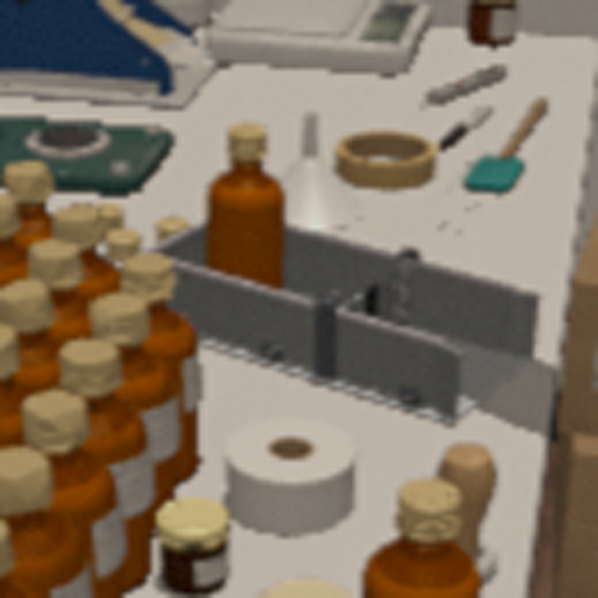

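View pics/w14.png

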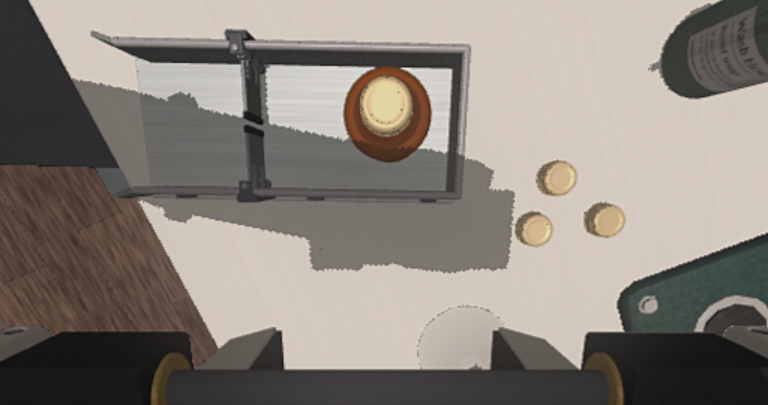

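Bottle stands at about (387,110) in the pen; both flaps lie straight across the gate at (253,120). The arm is clear, so I hand in.

Run:
```python
from h import *
P=(pose("wrist")[0],np.load("w14.npy"))
c=bp("wrist",386/1.5,103/1.5,.148,P);g=(bp("wrist",236/1.5,42/1.5,.058,P)+bp("wrist",247/1.5,190/1.5,.058,P))/2
t=np.radians(-22.4);print(c,g,(c-g)[:2]@[np.cos(t),np.sin(t)],(c-g)[:2]@[-np.sin(t),np.cos(t)])
print(arm.sign_off())
```

```text
[ 0.5852 -0.3768  0.148 ] [ 0.4861 -0.334   0.058 ] 0.10794112888299619 -0.0018235427756968356
the job is handed in; nothing more can be done
None
```

The unlabelled bottle is standing upright in the hold pen with both flaps shut behind it, and I handed the job in at about 24 s of the 48 s allowed. My last check put its centre about 108 mm past the gate (76–132 mm needed) and 2 mm off the middle. The wrist and side pictures showed both flaps straight across the gate, with the gripper clear and open.

- **First slide failed:** I stood the bottle in the lane holding it by the cap. When I slid it, it tipped against the flaps with about 22 N on the wrist. I backed it out until it stood upright in the lane again, then took a firmer grip lower on the body. The second slide went through upright.
- **Little weight on the plate:** on that second slide the gripper carried most of the bottle's weight, so it may have hovered up to about 0.5 mm above the base plate. It was never lifted over the gate.
- **Camera disagreement:** the side camera placed the gate about 16 mm from where the wrist camera did. I went by the wrist camera, and the final pictures agree with it.

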